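Open the pop-out T-handle of a sample lock box

TASK

Open the grey sample lock box: push its yellow release button gently, never hard, until the red T-handle pops out, then turn the handle counter-clockwise (seen from above) as far as its stop without wrenching it against the stop, and raise the lid until it stands about 35 degrees open on its own. Let go, and leave the jars and glassware round the box where they are.

Things in the scene. Friction and masses are not known exactly. Their poses are not given: they have to be found in the camera images.
- lockbox: fixed grey box, 200 (x) x 260 (y) x 110 mm, front to its own -x. Origin: centre of underside. The 8 mm lid carries near its front a black lock housing 60 (x) x 175 (y) x 16 mm, top 134 mm above the worktop. The red handle bar lies in a slot in it too narrow for fingers; its turning axis is at x -50, y +30 mm, the yellow button at x -50, y -65 mm in this frame
- button_unit: fixed steel bezel ring of the button, 29 mm wide. Origin: its centre on the housing's top face, z outward. The yellow 18 mm cap in it sticks out by an amount that is not measured: its top is 12 to 26 mm above this origin. Spring travel 6 mm (1.5 to 4.5 N) to a hard bottom; the handle is released at 4 to 5 mm. Over 25 N breaks it
- handle (a joint): how far the red T-handle has come out, m: 0 latched flush in the housing, 0.034 fully popped out. A spring pushes it out with 4 to 7 N; it cannot be turned below about 0.02
- handle_bar (a point): centre of the red T-handle's grip bar, 80 mm long (along this point's y), 13 mm wide (x), 12 mm high (z), rounded edges. The bar rises 34 mm when it pops out; its underside then stands 21 mm above the lock housing. The turning axis goes through this point, along z of the lid
- spindle (a joint): angle of the handle's spindle, rad: 0 locked, grows counter-clockwise seen from above. Friction 0.12 N m; stays where left. It ends at a stop whose place is not measured, between 0.75 and 1.35 rad; the lid is freed only in the last 0.1 rad before the stop
- grip (a joint): how far the grip bar is wrung against its spindle, rad (0 when no torque acts): the two are joined by a stiff rubber bush of 7 N m per rad. More than 0.12 rad (0.84 N m) either way breaks it
- lid (a joint): opening angle of the lid, rad: 0 shut, grows as its front rises, at most 1.3. The hinge is stiff (0.7 N m friction; lid with lock about 0.6 kg): it stays where it is left. About 5 to 10 N at the handle lift it
- lid_hinge (a point): point on the lid's hinge axis, middle of the box's rear top edge (114 mm above the worktop with the lid shut or open); the axis runs along y of the box. The handle's turning axis lies 150 mm in front of it (lid's -x) and 30 mm to its left (+y)
- jar_a: bystander: sample jar with white cap, 33 mm wide, 55 mm high, loose; origin at its underside
- jar_b: bystander: sample jar with white cap, 33 mm wide, 55 mm high, loose; origin at its underside
- vial_a: bystander: capped glass vial, 29 mm wide, 98 mm high, loose; origin at its underside
- erlenmeyer: bystander: conical flask, 64 mm wide, 104 mm high, loose; origin at its underside

How it is judged:
On the way, in this order (a step that is already met when the one before it is completed fails the run):
1. the T-handle has popped out of its housing (value of joint handle above 0.025 m), for 0.2 s.
2. the popped-out handle has been turned, the lid still down (value of joint handle above 0.022 m and value of joint spindle above 0.6 rad and value of joint lid below 0.15 rad), for 0.05 s.
At the end, for the whole second after the job is handed in: the lid stands still between 0.45 and 0.85 rad (26 to 49 degrees) open on its own, the handle still turned (over 0.5 rad) (value of joint lid between 0.45 and 0.85 rad and velocity of joint lid between -0.03 and 0.03 rad/s and value of joint spindle above 0.5 rad); the robot touches nothing.
It fails at once if the release button is pressed with more than 25 N (contact force between anything else and button_unit above 25 N).
It fails at once if the grip bar is wrung by more than 0.12 rad against its spindle (value of joint grip above 0.12 rad or value of joint grip below -0.12 rad).
It fails at once if a jar, vial or flask beside the box is moved by more than 30 mm (distance of any of jar_a, jar_b, vial_a, erlenmeyer from where it was at the start of the episode above 0.03 m).
It also fails if it takes over 70 s, if anything falls off the work surface, if the arm or the gripper's body presses on something with over 40 N, if the wrist force passes 120 N, or if a joint passes its speed limit or range.

ROBOT

A 6-joint arm with a two-finger parallel gripper is mounted at the origin on a cart in front of the work surface, level with it; the furniture and walls round the work are solid. World frame = base frame: x ahead of the robot, y to its left, z up, the work surface at z = 0. Lengths are in m, angles in rad, forces in N, time in s.
With the tool pointing down it reaches from about 0.25 to 0.725 m from the base axis. Payload 4 kg.
Tool frame: the origin (TCP) lies on the centre line of the jaws, within the pads' length; the fingertips stand 11 mm ahead of it and the grasp point (between the pads) lies 8 mm behind it; z points along the fingers, y is the line along which they close (so a half turn about z gives the same grasp; the last joint's range is limited). The gripper opens to 85 mm and grips with 20 to 120 N. Pads are 22 mm wide; open, the fingers measure 114 mm over their backs; the gripper's body (76 mm by 85 mm) begins 54 mm behind the grasp point. The pads swing forward as they close: fully open they stand 13 mm farther back than shut.
Start: joints at [1.119, 0.241, 0.005, 1.335, 0, 1.571], TCP at [0.218, 0.45, 0.242] pointing down, gripper open.
Joint ranges: [-2.72, 2.72], [-1.05, 1.87], [-1.09, 1.28], [-1.99, 2.15], [-1.42, 1.44], [-3.14, 3.14]. Speed limits (rad/s): [2.79, 2.79, 3.14, 3.14, 3.14, 3.14].

INTERFACE

Orientations are given as a 3x3 rotation matrix whose columns are the frame's x, y, z axes.
In Python, from cell import robot gives the robot as it stands.
- The arm moves only by the tool carry_out, never from a script. Its argument "increments" is a list of rows, each a list of 3 entries, a list of its own where there are three numbers: the turn, a rotation vector about the tool's x, y, z in degrees, then the shift along the tool's x, y, z in cm, then the closure, from -1 (fully open) to 1 (shut), so that 0 is half open. In form: [[[ax, ay, az], [x, y, z], jaw], ...]. A call has 1 to 5 rows; each row shifts and turns the commanded pose from where the row before left it, along the tool's axes as they then stand; what a row does not reach is not made up. A row lasts 1/12 s, in which the tool goes at most 41.7 mm and 7.16 degrees, less where a joint would pass 70% of its speed; a pose out of reach is approached as far as the arm can. A call is refused whole if a number of a shift passes 4.17 or a number of a turn 7.16, either way. A call with a gripper value outside its range is refused whole. The fingers move at their own pace and stop on an object; the grip force is fixed at half the most. Time passes only in rows, so rows that do not move let the fingers close. It gives the time, the measured TCP pose, the force, the opening and the grip force at its end, in the units of the state.
- robot.sense(): the state, without advancing time (a new reading comes with each control period).
- robot.capture(name): name is "side" or "top"; returns (picture, depth): 384x512x3 uint8, red, green, blue; 384x512 float32, m along the optical axis (not along the pixel's ray), 0 where there is no reading.
- robot.camera_model(name): a dict with "vertical_fov" (degrees; the focal length in pixels is half the picture's height over the tangent of half this angle, whatever the lens; pixels are square), "cx", "cy" (the principal point, pixels), "R" (3x3) and "t" (3): a world point X has camera coordinates R X + t. Camera axes: x right, y down, z forward; pixel columns grow to the right and rows downward; lengths in m; the calibration is good to about 2 mm. A picture is of the moment at which its call begins. camera_model takes no time and is no camera call.
- robot.hand_in(): hands the job in; it is judged then, once.
The state is a dict: "t": time; "q": joint angles; "joint_velocities": joint speeds; "tau": joint torques, N m; "ee_pos": TCP position; "orientation": TCP orientation; "contact_force": force on the tool from outside, world axes, zero at the start; "torque": the same for the moment, N m; "finger_gap": opening from 0.0 (shut) to 1.0 (fully open); "grip_force": force on a finger pad.
Only numpy, scipy, OpenCV 4.12 (cv2) and the standard library are available. Lean on these libraries where they do the work, as an engineer would, in place of code of your own. Each camera call takes 0.05 s, during which the arm holds its last target. There are 200 camera calls.

## Working session

There is one attempt and no reset: what is moved stays moved. The work goes in short steps, Python scripts to look and compute and a tool call to move; the robot and the scene stay as the last step left them, time stands still between calls to the robot, and variables do not carry over. Pictures are saved under pics/ and viewed, at most 10 in all, crops included, and the job is handed in when it is done.

Besides the shell and the picture viewer there is one more tool, called as name(argument=value, ...), one argument or row to a line, values as JSON. carry_out: Moves the arm, as the interface text tells. Its arguments: {"type":"object","properties":{"increments":{"type":"array"}},"required":["increments"]}

```bash
mkdir -p pics; cat > h.py <<'E'
import numpy as np, cv2
from cell import robot
def cam(n):
    p,d=robot.capture(n); m=robot.camera_model(n)
    f=p.shape[0]/2/np.tan(np.radians(m["vertical_fov"])/2)
    return p,d,m,f
def world(d,m,f,u,v):
    z=d[v,u]; c=np.array([(u-m["cx"])*z/f,(v-m["cy"])*z/f,z])
    return np.array(m["R"]).T@(c-np.array(m["t"]))
def cloud(d,m,f):
    v,u=np.mgrid[:d.shape[0],:d.shape[1]]
    c=np.stack([(u-m["cx"])*d/f,(v-m["cy"])*d/f,d],-1)
    return (c-np.array(m["t"]))@np.array(m["R"])
E
python3 - <<'E'
from h import *
np.set_printoptions(precision=3,suppress=True)
for n in("top","side"):
    p,d,m,f=cam(n); cv2.imwrite(f"pics/{n}0.png",p[:,:,::-1]); np.savez(f"{n}0.npz",p=p,d=d); print(n,m,f)
print(robot.sense())
E
```

```text
top {'vertical_fov': 45.43897406892272, 'cx': 259.47346749773305, 'cy': 190.62642871607426, 'R': array([[-0.003, -1.   ,  0.004],
       [-0.986,  0.002, -0.164],
       [ 0.164, -0.004, -0.986]]), 't': array([0.087, 0.515, 1.545])} 458.5526390082598
side {'vertical_fov': 44.79088074359825, 'cx': 250.16060395873006, 'cy': 195.05952984716458, 'R': array([[-0.958, -0.285,  0.023],
       [-0.155,  0.451, -0.879],
       [ 0.24 , -0.846, -0.477]]), 't': array([0.506, 0.142, 1.247])} 465.9321568432873
{'t': 0.1, 'q': array([ 1.119,  0.241,  0.004,  1.335, -0.   ,  1.571]), 'joint_velocities': array([-0.001, -0.002,  0.003,  0.001, -0.   , -0.001]), 'tau': array([ -0.   , -37.314,  25.301,   0.011,  -0.   ,   0.   ]), 'ee_pos': array([0.218, 0.449, 0.242]), 'orientation': array([[-0.9  ,  0.437, -0.001],
       [ 0.437,  0.9  , -0.002],
       [-0.   , -0.002, -1.   ]]), 'contact_force': array([-0.253, -0.746, -0.05 ]), 'torque': array([-0.01 ,  0.   ,  0.042]), 'grip_force': 0.0, 'finger_gap': 1.0002270380123437}
```

View pics/top0.png

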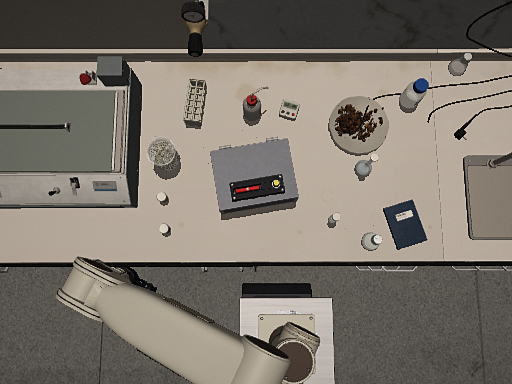

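View pics/side0.png

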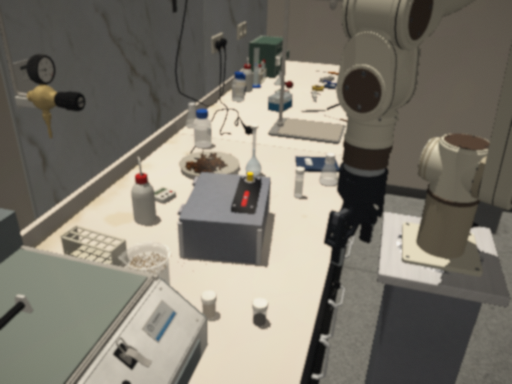

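The top picture shows the box around (255,177), with the red bar at about (247,189) and the yellow button at about (276,184). The jars are at (163,198) and (165,230), the vial at (334,220) and the flask at (366,167) or (372,241). Next I measure the bar, button and housing.

```bash
python3 - <<'E'
from h import *
np.set_printoptions(precision=4,suppress=True)
out=[]
for n,(x0,x1,y0,y1) in {"top":(210,300,138,215),"side":(175,275,165,265)}.items():
    z=np.load(n+"0.npz"); p,d=z["p"],z["d"]; m=robot.camera_model(n); f=p.shape[0]/2/np.tan(np.radians(m["vertical_fov"])/2)
    W=cloud(d,m,f); roi=np.zeros(d.shape,bool); roi[y0:y1,x0:x1]=1
    r,g,b=[p[...,i].astype(int) for i in range(3)]
    R=np.array(m["R"]);t=np.array(m["t"])
    for nm,mask,zz in(("red",(r>120)&(g<70)&(b<70),.134),("yel",(r>120)&(g>100)&(b<90),.15),("blk",(r<60)&(g<60)&(b<60),.134)):
        k=mask&roi&(d>0); P=W[k]; v,u=np.nonzero(k); 
        ray=R.T@np.array([(u.mean()-m["cx"])/f,(v.mean()-m["cy"])/f,1]); C=-R.T@t
        print(n,nm,k.sum(),"px",u.mean(),v.mean(),"med",np.median(P,0),"min",P.min(0),"max",P.max(0),"rayhit",C+ray*(zz-C[2])/ray[2])
        if k.sum()>5:
            rect=cv2.minAreaRect(P[:,:2].astype(np.float32)); print("  rect",rect)
    k=roi&(np.abs(W[...,2]-.114)<.007); print(" lid rect",cv2.minAreaRect(W[k][:,:2].astype(np.float32)), np.median(W[k][:,2]))
    k=roi&(W[...,2]>.139); print(" high",np.c_[W[k],np.argwhere(k)][:25])
    q=cv2.resize(p[y0:y1,x0:x1,::-1],None,fx=7 if n=="top" else 6,fy=7 if n=="top" else 6,interpolation=cv2.INTER_CUBIC); cv2.imwrite(f"pics/{n}c.png",q[:600,:800])
E
```

```text
top red 68 px 246.88235294117646 188.61764705882354 med [0.506  0.1273 0.1325] min [0.4956 0.0912 0.1247] max [0.5156 0.1632 0.1393] rayhit [0.5065 0.1275 0.134 ]
  rect ((0.5070309638977051, 0.12732969224452972), (0.011342640034854412, 0.07401400804519653), 9.037237167358398)
top yel 15 px 276.0 182.13333333333333 med [0.5236 0.0332 0.1573] min [0.5165 0.027  0.1499] max [0.5299 0.04   0.1621] rayhit [0.5248 0.033  0.15  ]
  rect ((0.5234790444374084, 0.03382451832294464), (0.012797161936759949, 0.013469514437019825), 5.1032538414001465)
top blk 1172 px 257.3447098976109 192.49488054607508 med [0.4957 0.0913 0.131 ] min [ 0.4366 -0.0398 -0.0088] max [0.5555 0.2215 0.1431] rayhit [0.4936 0.0934 0.134 ]
  rect ((0.4923064410686493, 0.09542770683765411), (0.1048896312713623, 0.2647746503353119), 8.035009384155273)
 lid rect ((0.5662119388580322, 0.10689829289913177), (0.21648800373077393, 0.26521018147468567), 9.768982887268066) 0.11717104651191572
 high [[  0.2547   0.0929   1.6082 138.     262.    ]
 [  0.2547   0.0929   1.6082 139.     287.    ]
 [  0.2547   0.0929   1.6082 144.    
[... 2521 characters left out ...]
  0.1564 173.     251.    ]
 [  0.5174   0.0305   0.1544 173.     252.    ]
 [  0.528    0.0429   0.1554 174.     247.    ]
 [  0.5248   0.0442   0.1564 174.     248.    ]
 [  0.5232   0.0399   0.1548 174.     249.    ]
 [  0.5212   0.0369   0.1537 174.     250.    ]
 [  0.5169   0.0421   0.1567 174.     251.    ]
 [  0.5156   0.0368   0.1545 174.     252.    ]
 [  0.514    0.0322   0.1527 174.     253.    ]
 [  0.5283   0.0417   0.1517 175.     247.    ]
 [  0.5256   0.0411   0.1519 175.     248.    ]
 [  0.5222   0.0431   0.1534 175.     249.    ]
 [  0.5187   0.0456   0.1551 175.     250.    ]
 [  0.5178   0.0388   0.1521 175.     251.    ]
 [  0.516    0.0351   0.1507 175.     252.    ]]
```

View pics/topc.png

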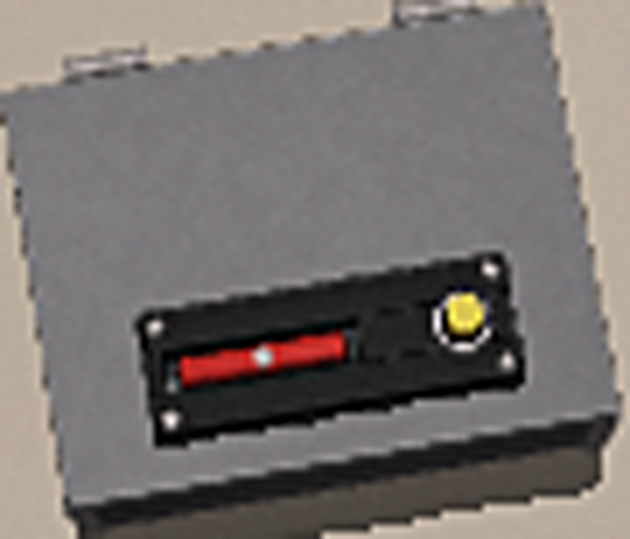

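The bar-to-button distance comes out at 95 mm, which matches, with box yaw about 9.8°. The axis is near (0.507, 0.127), the button near (0.523, 0.034) and the cap top at about 0.156. First I align the tool (turn +54.3° about tool z), then go above the button with the jaws shut.

carry_out(
  increments=[
    [[0, 0, 6.8], [0, 0, 0], 1],
    [[0, 0, 6.8], [0, 0, 0], 1],
    [[0, 0, 6.8], [0, 0, 0], 1],
    [[0, 0, 6.8], [0, 0, 0], 1],
    [[0, 0, 6.8], [0, 0, 0], 1],
  ],
)

```text
t: 0.52
ee_pos: [0.2181, 0.4495, 0.2417]
orientation: [[-0.497, 0.868, -0.001], [0.868, 0.497, -0.001], [-0.001, -0.001, -1.0]]
contact_force: [0.4, -0.2, 0.1]
finger_gap: 0.304
grip_force: 0.0
```

carry_out(
  increments=[
    [[0, 0, 6.8], [0, 0, 0], 1],
    [[0, 0, 6.8], [0, 0, 0], 1],
    [[0, 0, 6.8], [0, 0, 0], 1],
    [[0, 0, 0], [-3.5, 1.7, 0], 1],
    [[0, 0, 0], [-3.5, 1.7, 0], 1],
  ],
)

```text
t: 0.93
ee_pos: [0.2631, 0.3867, 0.2415]
orientation: [[-0.173, 0.985, -0.0], [0.985, 0.173, -0.001], [-0.001, -0.001, -1.0]]
contact_force: [1.2, 0.2, 0.2]
finger_gap: -0.002
grip_force: 0.0
```

carry_out(
  increments=[
    [[0, 0, 0], [-3.5, 1.7, 0], 1],
    [[0, 0, 0], [-3.5, 1.7, 0], 1],
    [[0, 0, 0], [-3.5, 1.7, 0], 1],
    [[0, 0, 0], [-3.5, 1.7, 0], 1],
    [[0, 0, 0], [-3.5, 1.7, 0], 1],
  ],
)

```text
t: 1.35
ee_pos: [0.3773, 0.2266, 0.2421]
orientation: [[-0.169, 0.986, -0.0], [0.986, 0.169, -0.0], [-0.0, -0.0, -1.0]]
contact_force: [0.8, -0.0, 0.3]
finger_gap: -0.002
grip_force: 0.0
```

carry_out(
  increments=[
    [[0, 0, 0], [-3.5, 1.7, 0], 1],
    [[0, 0, 0], [-3.5, 1.7, 0], 1],
    [[0, 0, 0], [-3.5, 1.7, 0], 1],
    [[0, 0, 0], [-3.5, 1.7, 0], 1],
    [[0, 0, 0], [0, 0, 0], 1],
  ],
)

```text
t: 1.77
ee_pos: [0.4707, 0.0968, 0.2417]
orientation: [[-0.161, 0.987, 0.001], [0.987, 0.161, -0.002], [-0.003, 0.001, -1.0]]
contact_force: [-0.1, -0.6, -0.6]
finger_gap: -0.002
grip_force: 0.0
```

carry_out(
  increments=[
    [[0, 0, 0], [-3.5, 2.05, 0], 1],
    [[0, 0, 0], [-3.45, 2.05, 0], 1],
    [[0, 0, 0], [0, 0, 2.0], 1],
    [[0, 0, 0], [0, 0, 2.0], 1],
    [[0, 0, 0], [0, 0, 0], 1],
  ],
)

```text
t: 2.18
ee_pos: [0.5171, 0.0397, 0.1979]
orientation: [[-0.167, 0.986, -0.009], [0.986, 0.167, -0.0], [0.001, -0.009, -1.0]]
contact_force: [-1.8, -0.3, -1.1]
finger_gap: 0.0
grip_force: 0.0
```

```bash
python3 - <<'E'
from h import *
p,d,m,f=cam("side"); a=cv2.resize(p[130:230,190:310,::-1],None,fx=4.5,fy=4.5,interpolation=cv2.INTER_CUBIC)
p,d,m,f=cam("top"); 
cv2.imwrite("pics/s1.png",a); print(robot.sense()["ee_pos"],robot.sense()["contact_force"])
E
```

```text
[0.51865121 0.04053492 0.20152009] [ 0.31864642 -0.52864052  0.87176475]
```

View pics/s1.png

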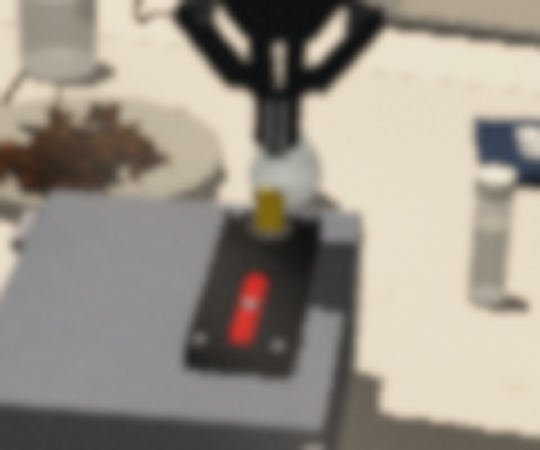

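The closed fingertips (crop 275,145) stand a little above the cap (270,208), about 5 mm off. I correct that and go down to just above the cap.

carry_out(
  increments=[
    [[0, 0, 0], [-0.65, 0.3, 0], 1],
    [[0, 0, 0], [0, 0, 1.5], 1],
    [[0, 0, 0], [0, 0, 1.0], 1],
    [[0, 0, 0], [0, 0, 0], 1],
    [[0, 0, 0], [0, 0, 0], 1],
  ],
)

```text
t: 2.7
ee_pos: [0.5235, 0.0346, 0.1774]
orientation: [[-0.169, 0.986, -0.001], [0.986, 0.169, -0.0], [0.0, -0.001, -1.0]]
contact_force: [0.4, 0.0, 0.1]
finger_gap: -0.006
grip_force: 0.0
```

carry_out(
  increments=[
    [[0, 0, 0], [0, 0, 0.2], 1],
    [[0, 0, 0], [0, 0, 0.2], 1],
    [[0, 0, 0], [0, 0, 0.2], 1],
    [[0, 0, 0], [0, 0, 0], 1],
    [[0, 0, 0], [0, 0, 0], 1],
  ],
)

```text
t: 3.12
ee_pos: [0.5237, 0.0344, 0.1713]
orientation: [[-0.169, 0.986, -0.0], [0.986, 0.169, -0.0], [0.0, -0.0, -1.0]]
contact_force: [-0.2, 0.3, -0.5]
finger_gap: 0.001
grip_force: 0.0
```

carry_out(
  increments=[
    [[0, 0, 0], [0, 0, 0.1], 1],
    [[0, 0, 0], [0, 0, 0.1], 1],
    [[0, 0, 0], [0, 0, 0.1], 1],
    [[0, 0, 0], [0, 0, 0], 1],
    [[0, 0, 0], [0, 0, 0], 1],
  ],
)

```text
t: 3.53
ee_pos: [0.5239, 0.0344, 0.1686]
orientation: [[-0.169, 0.986, 0.0], [0.986, 0.169, 0.0], [-0.0, 0.0, -1.0]]
contact_force: [0.3, 0.8, 1.6]
finger_gap: 0.004
grip_force: 1.0
```

carry_out(
  increments=[
    [[0, 0, 0], [0, 0, 0.1], 1],
    [[0, 0, 0], [0, 0, 0.1], 1],
    [[0, 0, 0], [0, 0, 0], 1],
    [[0, 0, 0], [0, 0, 0], 1],
  ],
)

```text
t: 3.87
ee_pos: [0.5239, 0.0344, 0.1666]
orientation: [[-0.169, 0.986, 0.001], [0.986, 0.169, 0.0], [-0.0, 0.001, -1.0]]
contact_force: [-1.4, 1.0, 4.6]
finger_gap: 0.004
grip_force: 2.2
```

carry_out(
  increments=[
    [[0, 0, 0], [0, 0, 0.1], 1],
    [[0, 0, 0], [0, 0, 0], 1],
    [[0, 0, 0], [0, 0, 0], 1],
  ],
)

```text
t: 4.12
ee_pos: [0.5239, 0.0344, 0.1656]
orientation: [[-0.169, 0.986, 0.0], [0.986, 0.169, 0.0], [-0.0, 0.0, -1.0]]
contact_force: [-1.8, -0.1, 4.7]
finger_gap: -0.0
grip_force: 2.4
```

```bash
cat >> h.py <<'E'
def bar():
    p,d,m,f=cam("side"); W=cloud(d,m,f); r,g,b=[p[...,i].astype(int) for i in range(3)]
    k=(r>100)&(g<60)&(b<60)&(d>0)&(W[...,0]>.4)&(W[...,0]<.7)&(abs(W[...,1]-.12)<.08)&(W[...,2]>.1)
    P=W[k]; rc=cv2.minAreaRect(P[:,:2].astype(np.float32)); return k.sum(),np.median(P,0),np.percentile(P[:,2],[5,95]),rc
E
python3 -c "
from h import *
print(bar(),robot.sense()['contact_force'])"
```

```text
(np.int64(76), array([0.50541227, 0.13896575, 0.13012141]), array([0.12036789, 0.13270199]), ((0.5079122185707092, 0.12639698386192322), (0.01602105423808098, 0.09175188094377518), 9.725440979003906)) [-0.61577504  0.08261353  4.16531454]
```

carry_out(
  increments=[
    [[0, 0, 0], [0, 0, 0.07], 1],
    [[0, 0, 0], [0, 0, 0], 1],
    [[0, 0, 0], [0, 0, 0], 1],
  ],
)

```text
t: 4.42
ee_pos: [0.5239, 0.0344, 0.1645]
orientation: [[-0.169, 0.986, 0.0], [0.986, 0.169, -0.0], [-0.0, 0.0, -1.0]]
contact_force: [-0.3, 0.6, 3.6]
finger_gap: -0.003
grip_force: 1.6
```

```bash
python3 -c "
from h import *
print(bar(),robot.sense()['contact_force'],robot.sense()['ee_pos'])"
```

```text
(np.int64(75), array([0.50398166, 0.14050955, 0.16353901]), array([0.13112829, 0.1656812 ]), ((0.5127423405647278, 0.11037095636129379), (0.02024197205901146, 0.12339190393686295), 17.58637809753418)) [0.2324382  0.14435713 2.73949501] [0.52386151 0.03441836 0.16449681]
```

The handle has popped (bar top at 0.165). I rise, open the jaws and move 94 mm along tool x to above the bar.

carry_out(
  increments=[
    [[0, 0, 0], [0, 0, -2.0], 1],
    [[0, 0, 0], [0, 0, -3.0], 1],
    [[0, 0, 0], [0, 0, 0], 0],
    [[0, 0, 0], [3.0, 0, 0], 0],
    [[0, 0, 0], [3.2, 0, 0], 0],
  ],
)

```text
t: 4.88
ee_pos: [0.5138, 0.0948, 0.2145]
orientation: [[-0.165, 0.986, 0.001], [0.986, 0.165, -0.0], [-0.0, 0.001, -1.0]]
contact_force: [0.5, 0.7, -0.5]
finger_gap: 0.419
grip_force: 0.0
```

carry_out(
  increments=[
    [[0, 0, 0], [3.2, 0, 0], 0],
    [[0, 0, 0], [0, 0, 0], 0],
    [[0, 0, 0], [0, 0, 0], 0],
    [[0, 0, 0], [0, 0, 0], 0],
  ],
)

```text
t: 5.22
ee_pos: [0.5077, 0.1269, 0.2139]
orientation: [[-0.169, 0.986, -0.001], [0.986, 0.169, -0.001], [-0.001, -0.001, -1.0]]
contact_force: [-0.1, -0.3, -0.8]
finger_gap: 0.501
grip_force: 0.0
```

```bash
python3 - <<'E'
from h import *
p,d,m,f=cam("side"); a=cv2.resize(p[130:230,190:310,::-1],None,fx=4.5,fy=4.5,interpolation=cv2.INTER_CUBIC)
cv2.imwrite("pics/s2.png",a); s=robot.sense();print(s["ee_pos"],s["contact_force"],s["torque"],s["q"],s["finger_gap"]); print(bar())
E
```

```text
[0.50783906 0.12643627 0.21407497] [-0.39209703 -0.04055252 -0.02736532] [-0.00721421  0.01232138 -0.01635573] [ 2.44220556e-01  3.00948410e-01  1.20123482e-02  1.28272370e+00
 -3.79886451e-04  1.64595339e+00] 0.5013083844837077
(np.int64(51), array([0.50452529, 0.14926994, 0.16354709]), array([0.13166803, 0.16619705]), ((0.5144805908203125, 0.1090950220823288), (0.017747394740581512, 0.1298096925020218), 17.54677391052246))
```

View pics/s2.png

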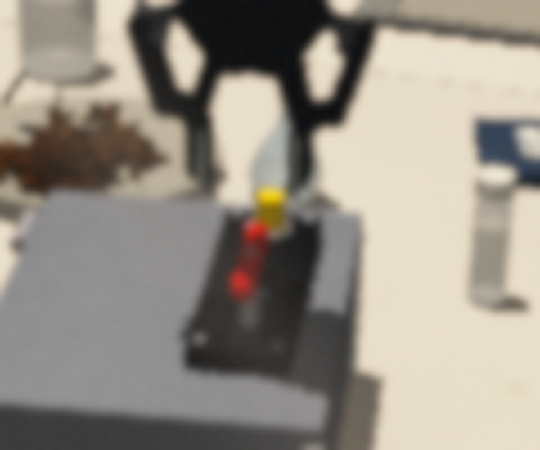

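The fingers (200,150) and (302,150) straddle the popped bar at (248,255). I go down and close.

carry_out(
  increments=[
    [[0, 0, 0], [0.05, -0.05, 2.5], 0],
    [[0, 0, 0], [0, 0, 2.5], 0],
    [[0, 0, 0], [0, 0, 1.0], 0],
    [[0, 0, 0], [0, 0, 0], 0],
    [[0, 0, 0], [0, 0, 0], 0.3],
  ],
)

```text
t: 5.73
ee_pos: [0.5072, 0.1267, 0.1545]
orientation: [[-0.167, 0.986, -0.001], [0.986, 0.167, -0.0], [-0.0, -0.001, -1.0]]
contact_force: [0.9, -1.0, 0.7]
finger_gap: 0.375
grip_force: 0.0
```

carry_out(
  increments=[
    [[0, 0, 0], [0, 0, 0], 0.5],
    [[0, 0, 0], [0, 0, 0], 0.6],
    [[0, 0, 0], [0, 0, 0], 0.7],
    [[0, 0, 0], [0, 0, 0], 0.8],
    [[0, 0, 0], [0, 0, 0], 1],
  ],
)

```text
t: 6.15
ee_pos: [0.5062, 0.1271, 0.1552]
orientation: [[-0.169, 0.986, -0.002], [0.986, 0.169, -0.001], [-0.0, -0.002, -1.0]]
contact_force: [-4.5, -2.1, 3.0]
finger_gap: 0.133
grip_force: 61.1
```

carry_out(
  increments=[
    [[0, 0, 0], [0, 0, 0], 1],
    [[0, 0, 0], [0, 0, 0], 1],
    [[0, 0, 0], [0, 0, 0], 1],
  ],
)

```text
t: 6.4
ee_pos: [0.5062, 0.1271, 0.1551]
orientation: [[-0.169, 0.986, -0.002], [0.986, 0.169, -0.001], [-0.001, -0.002, -1.0]]
contact_force: [-5.0, -2.2, 3.1]
finger_gap: 0.139
grip_force: 61.1
```

```bash
python3 -c "
from h import *
s=robot.sense();print(s['ee_pos'],s['orientation'],s['contact_force'],s['torque'],s['q'],s['finger_gap'],s['grip_force'])"
```

```text
[0.50624734 0.12708647 0.15513934] [[-1.68742538e-01  9.85658817e-01 -1.62843731e-03]
 [ 9.85660027e-01  1.68741418e-01 -8.03145886e-04]
 [-5.16843004e-04 -1.74061044e-03 -9.99998352e-01]] [-4.98461955 -2.21949423  3.14612747] [-0.39608797  1.01623792  0.02049593] [ 2.46167915e-01  3.38888321e-01 -9.39350604e-02  1.13974801e+00
 -3.82101179e-04  1.64741124e+00] 0.13921009971484988 61.05979263782501
```

The bar is gripped (gap about 12 mm). I relieve the side load a little and start turning CCW (negative tool z).

carry_out(
  increments=[
    [[0, 0, 0], [0, -0.1, 0], 1],
    [[0, 0, -2], [0, 0, 0], 1],
    [[0, 0, -3], [0, 0, 0], 1],
    [[0, 0, -3], [0, 0, 0], 1],
    [[0, 0, 0], [0, 0, 0], 1],
  ],
)

```text
t: 6.82
ee_pos: [0.5064, 0.1272, 0.1553]
orientation: [[-0.305, 0.952, 0.001], [0.952, 0.305, -0.0], [-0.0, 0.001, -1.0]]
contact_force: [-3.3, -1.7, 2.3]
finger_gap: 0.139
grip_force: 61.1
```

```bash
cat > st.py <<'E'
from h import *
np.set_printoptions(precision=3,suppress=True)
s=robot.sense(); o=s['orientation']; print(s['t'],s['ee_pos'],'yaw',np.degrees(np.arctan2(o[1,1],o[0,1])),'F',s['contact_force'],'T',s['torque'],s['finger_gap'],s['grip_force'],'z',o[:,2],'q',s['q'])
E
python3 st.py
```

```text
6.8167 [0.506 0.127 0.155] yaw 17.744855897023907 F [-3.289 -1.664  2.276] T [-0.346  0.632 -0.148] 0.1391911360113485 61.114758253097534 z [ 0.001 -0.    -1.   ] q [ 0.246  0.337 -0.096  1.137 -0.     1.507]
```

Torque of −0.15 N m matches the friction. I continue to about 40° turned, which is short of the earliest stop (43°).

carry_out(
  increments=[
    [[0, 0, -3.5], [0, 0, 0], 1],
    [[0, 0, -3.5], [0, 0, 0], 1],
    [[0, 0, -3.5], [0, 0, 0], 1],
    [[0, 0, -3.5], [0, 0, 0], 1],
    [[0, 0, -3.5], [0, 0, 0], 1],
  ],
)

```text
t: 7.23
ee_pos: [0.5069, 0.1274, 0.1553]
orientation: [[-0.578, 0.816, 0.002], [0.816, 0.578, 0.0], [-0.001, 0.002, -1.0]]
contact_force: [-1.9, -1.1, 1.6]
finger_gap: 0.137
grip_force: 61.1
```

carry_out(
  increments=[
    [[0, 0, -3.5], [0, 0, 0], 1],
    [[0, 0, -3.5], [0, 0, 0], 1],
    [[0, 0, -3.5], [0, 0, 0], 1],
    [[0, 0, -3.0], [0, 0, 0], 1],
    [[0, 0, 0], [0, 0, 0], 1],
  ],
)

```text
t: 7.65
ee_pos: [0.5073, 0.1277, 0.1554]
orientation: [[-0.751, 0.66, 0.002], [0.66, 0.751, 0.001], [-0.001, 0.002, -1.0]]
contact_force: [-1.6, -0.4, 3.1]
finger_gap: 0.14
grip_force: 61.1
```

```bash
python3 st.py
```

```text
7.65 [0.507 0.128 0.155] yaw 48.68824369190867 F [-1.61  -0.445  3.129] T [-0.031  0.286 -0.012] 0.13984247847288003 61.145267486572266 z [ 0.002  0.001 -1.   ] q [ 0.246  0.338 -0.095  1.136  0.     0.967]
```

carry_out(
  increments=[
    [[0, 0, -1.5], [0, 0, 0], 1],
    [[0, 0, -1.5], [0, 0, 0], 1],
    [[0, 0, 0], [0, 0, 0], 1],
  ],
)

```text
t: 7.9
ee_pos: [0.5073, 0.1277, 0.1554]
orientation: [[-0.784, 0.621, 0.002], [0.621, 0.784, 0.001], [-0.001, 0.002, -1.0]]
contact_force: [-1.1, 0.5, 2.5]
finger_gap: 0.134
grip_force: 61.1
```

```bash
python3 st.py
```

```text
7.9 [0.507 0.128 0.155] yaw 51.61712332412797 F [-1.065  0.512  2.501] T [ 0.028  0.118 -0.065] 0.1339413760393416 61.136780977249146 z [ 0.002  0.001 -1.   ] q [ 0.246  0.338 -0.095  1.135  0.     0.916]
```

carry_out(
  increments=[
    [[0, 0, -1.5], [0, 0, 0], 1],
    [[0, 0, -1.5], [0, 0, 0], 1],
    [[0, 0, 0], [0, 0, 0], 1],
  ],
)

```text
t: 8.15
ee_pos: [0.5073, 0.1278, 0.1553]
orientation: [[-0.815, 0.579, 0.002], [0.579, 0.815, 0.001], [-0.001, 0.002, -1.0]]
contact_force: [-0.2, 0.1, 2.5]
finger_gap: 0.139
grip_force: 61.1
```

```bash
python3 st.py
```

```text
8.15 [0.507 0.128 0.155] yaw 54.621032390586564 F [-0.226  0.141  2.454] T [ 0.134  0.038 -0.096] 0.13860187490195802 61.13224983215332 z [ 0.002  0.001 -1.   ] q [ 0.246  0.338 -0.095  1.135  0.     0.864]
```

carry_out(
  increments=[
    [[0, 0, -1.5], [0, 0, 0], 1],
    [[0, 0, -1.5], [0, 0, 0], 1],
    [[0, 0, 0], [0, 0, 0], 1],
  ],
)

```text
t: 8.4
ee_pos: [0.5074, 0.1279, 0.1552]
orientation: [[-0.845, 0.535, 0.002], [0.535, 0.845, 0.001], [-0.001, 0.002, -1.0]]
contact_force: [0.9, 1.9, 2.3]
finger_gap: 0.138
grip_force: 61.1
```

```bash
python3 st.py
```

```text
8.4 [0.507 0.128 0.155] yaw 57.62948991334981 F [0.883 1.907 2.258] T [ 0.271 -0.171 -0.098] 0.1377579048309337 61.132264137268066 z [ 0.002  0.001 -1.   ] q [ 0.247  0.338 -0.095  1.135  0.001  0.812]
```

carry_out(
  increments=[
    [[0, 0, -1.5], [0, 0, 0], 1],
    [[0, 0, -1.5], [0, 0, 0], 1],
    [[0, 0, 0], [0, 0, 0], 1],
  ],
)

```text
t: 8.65
ee_pos: [0.5074, 0.1279, 0.1552]
orientation: [[-0.872, 0.49, 0.002], [0.49, 0.872, 0.001], [-0.001, 0.002, -1.0]]
contact_force: [1.2, 2.2, 2.8]
finger_gap: 0.137
grip_force: 61.1
```

```bash
python3 st.py
```

```text
8.65 [0.507 0.128 0.155] yaw 60.63421450684284 F [1.191 2.182 2.764] T [ 0.372 -0.3   -0.123] 0.13678884120281642 61.132153272628784 z [ 0.002  0.001 -1.   ] q [ 0.247  0.338 -0.095  1.135  0.001  0.759]
```

carry_out(
  increments=[
    [[0, 0, -1.5], [0, 0, 0], 1],
    [[0, 0, -1.5], [0, 0, 0], 1],
    [[0, 0, 0], [0, 0, 0], 1],
  ],
)

```text
t: 8.9
ee_pos: [0.5074, 0.128, 0.1552]
orientation: [[-0.896, 0.444, 0.002], [0.444, 0.896, 0.001], [-0.002, 0.002, -1.0]]
contact_force: [2.0, 2.4, 1.7]
finger_gap: 0.137
grip_force: 61.1
```

```bash
python3 st.py
```

```text
8.9 [0.507 0.128 0.155] yaw 63.63725190943775 F [1.957 2.411 1.683] T [ 0.516 -0.389 -0.1  ] 0.1373143252017719 61.13166332244873 z [ 0.002  0.001 -1.   ] q [ 0.247  0.338 -0.095  1.135  0.001  0.707]
```

Turned 54° (0.94 rad), no stop yet.

carry_out(
  increments=[
    [[0, 0, -1.5], [0, 0, 0], 1],
    [[0, 0, -1.5], [0, 0, 0], 1],
    [[0, 0, 0], [0, 0, 0], 1],
  ],
)

```text
t: 9.15
ee_pos: [0.5075, 0.128, 0.1552]
orientation: [[-0.918, 0.397, 0.003], [0.397, 0.918, 0.002], [-0.002, 0.002, -1.0]]
contact_force: [2.5, 2.9, 2.3]
finger_gap: 0.139
grip_force: 61.1
```

```bash
python3 st.py
```

```text
9.15 [0.507 0.128 0.155] yaw 66.6402801684239 F [2.536 2.876 2.349] T [ 0.715 -0.572 -0.091] 0.13906630871996825 61.131386160850525 z [ 0.003  0.002 -1.   ] q [ 0.247  0.338 -0.095  1.135  0.001  0.654]
```

carry_out(
  increments=[
    [[0, 0, -1.5], [-0.02, 0.04, 0], 1],
    [[0, 0, -1.5], [-0.02, 0.04, 0], 1],
    [[0, 0, 0], [0, 0, 0], 1],
  ],
)

```text
t: 9.4
ee_pos: [0.5075, 0.1282, 0.1548]
orientation: [[-0.937, 0.348, 0.001], [0.348, 0.937, 0.001], [-0.001, 0.001, -1.0]]
contact_force: [1.7, 2.1, 2.5]
finger_gap: 0.138
grip_force: 61.1
```

```bash
python3 st.py
```

```text
9.4 [0.508 0.128 0.155] yaw 69.63240595680453 F [1.66  2.132 2.546] T [ 0.52  -0.389 -0.103] 0.1380138745990342 61.13525927066803 z [ 0.001  0.001 -1.   ] q [ 0.247  0.34  -0.093  1.136  0.     0.603]
```

carry_out(
  increments=[
    [[0, 0, -1.5], [0, 0, 0], 1],
    [[0, 0, -1.5], [0, 0, 0], 1],
    [[0, 0, 0], [0, 0, 0], 1],
  ],
)

```text
t: 9.65
ee_pos: [0.5075, 0.1283, 0.1549]
orientation: [[-0.954, 0.298, 0.001], [0.298, 0.954, 0.001], [-0.001, 0.001, -1.0]]
contact_force: [2.2, 2.0, 2.0]
finger_gap: 0.138
grip_force: 61.1
```

```bash
python3 st.py
```

```text
9.65 [0.508 0.128 0.155] yaw 72.63619882391677 F [2.184 2.037 1.98 ] T [ 0.636 -0.433 -0.09 ] 0.13845637713280867 61.14153206348419 z [ 0.001  0.001 -1.   ] q [ 0.247  0.34  -0.094  1.136  0.001  0.55 ]
```

carry_out(
  increments=[
    [[0, 0, -1.5], [0, 0, 0], 1],
    [[0, 0, -1.5], [0, 0, 0], 1],
    [[0, 0, 0], [0, 0, 0], 1],
  ],
)

```text
t: 9.9
ee_pos: [0.5076, 0.1283, 0.1549]
orientation: [[-0.969, 0.248, 0.001], [0.248, 0.969, 0.001], [-0.001, 0.001, -1.0]]
contact_force: [3.0, 3.0, 3.1]
finger_gap: 0.134
grip_force: 61.2
```

```bash
python3 st.py
```

```text
9.9 [0.508 0.128 0.155] yaw 75.61828656740629 F [2.98  2.978 3.064] T [ 0.726 -0.513 -0.24 ] 0.13392713286851016 61.17401897907257 z [ 0.001  0.001 -1.   ] q [ 0.247  0.34  -0.093  1.136  0.001  0.498]
```

carry_out(
  increments=[
    [[0, 0, -0.7], [0, 0, 0], 1],
    [[0, 0, -0.6], [0, 0, 0], 1],
    [[0, 0, 0], [0, 0, 0], 1],
  ],
)

```text
t: 10.15
ee_pos: [0.5076, 0.1284, 0.1549]
orientation: [[-0.974, 0.225, 0.001], [0.225, 0.974, 0.001], [-0.001, 0.001, -1.0]]
contact_force: [3.0, 5.0, 3.4]
finger_gap: 0.137
grip_force: 61.2
```

```bash
python3 st.py
```

```text
10.15 [0.508 0.128 0.155] yaw 76.97562855213825 F [3.045 5.014 3.386] T [ 0.925 -0.71  -0.327] 0.1365795110447323 61.17732882499695 z [ 0.001  0.001 -1.   ] q [ 0.247  0.34  -0.093  1.136  0.001  0.475]
```

The stop is reached at about 1.14 rad with 0.33 N m. I ease back 1.2°, then follow the lid arc: the axis in tool frame is (0.387, 0.922, 0), and each degree shifts (−0.066, 0.028, −0.262) cm.

carry_out(
  increments=[
    [[0, 0, 1.2], [0, 0.05, 0], 1],
    [[0, 0, 0], [0, 0, 0], 1],
  ],
)

```text
t: 10.32
ee_pos: [0.5076, 0.1284, 0.1548]
orientation: [[-0.969, 0.246, 0.001], [0.246, 0.969, -0.0], [-0.001, 0.0, -1.0]]
contact_force: [3.2, 3.3, 2.2]
finger_gap: 0.141
grip_force: 61.1
```

carry_out(
  increments=[
    [[0.39, 0.92, 0], [-0.066, 0.028, -0.26], 1],
    [[0.58, 1.38, 0], [-0.1, 0.042, -0.39], 1],
    [[0.58, 1.38, 0], [-0.1, 0.042, -0.39], 1],
    [[0, 0, 0], [0, 0, 0], 1],
  ],
)

```text
t: 10.65
ee_pos: [0.5099, 0.1288, 0.1632]
orientation: [[-0.967, 0.244, -0.073], [0.246, 0.969, -0.011], [0.068, -0.029, -0.997]]
contact_force: [2.2, 3.5, -2.1]
finger_gap: 0.133
grip_force: 60.7
```

```bash
python3 st.py
```

```text
10.65 [0.51  0.129 0.163] yaw 75.85509587877193 F [ 2.158  3.543 -2.113] T [ 0.707 -0.827 -0.145] 0.1333062413105664 60.69148600101471 z [-0.073 -0.011 -0.997] q [0.244 0.394 0.007 1.258 0.007 0.491]
```

carry_out(
  increments=[
    [[0.58, 1.38, 0], [-0.1, 0.042, -0.39], 1],
    [[0.58, 1.38, 0], [-0.1, 0.042, -0.39], 1],
    [[0.58, 1.38, 0], [-0.1, 0.042, -0.39], 1],
    [[0.58, 1.38, 0], [-0.1, 0.042, -0.39], 1],
    [[0, 0, 0], [0, 0, 0], 1],
  ],
)

```text
t: 11.07
ee_pos: [0.5156, 0.1297, 0.1779]
orientation: [[-0.955, 0.239, -0.176], [0.248, 0.969, -0.027], [0.164, -0.069, -0.984]]
contact_force: [1.4, 2.4, -4.9]
finger_gap: 0.139
grip_force: 60.4
```

```bash
python3 st.py; python3 - <<'E'
from h import *
p,d,m,f=cam("side"); a=cv2.resize(p[120:250,160:310,::-1],None,fx=4.5,fy=4.5,interpolation=cv2.INTER_CUBIC)
cv2.imwrite("pics/s3.png",a)
E
```

```text
11.0667 [0.516 0.13  0.178] yaw 76.12939539818943 F [ 1.426  2.427 -4.92 ] T [ 0.817 -1.031 -0.255] 0.13909635649736354 60.40074169635773 z [-0.176 -0.027 -0.984] q [0.238 0.478 0.164 1.435 0.015 0.484]
```

View pics/s3.png

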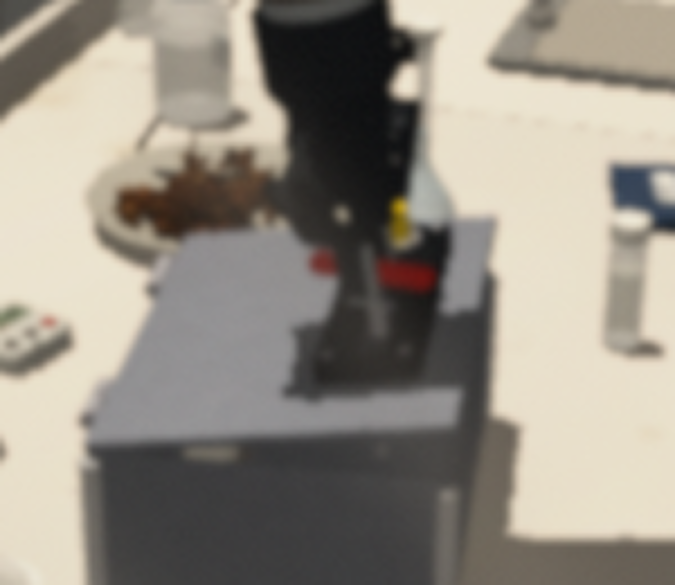

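The lid is coming up with the bar (red bar at about (375,268), a wedge visible at the front right). I continue along the arc.

carry_out(
  increments=[
    [[0.58, 1.38, 0], [-0.1, 0.042, -0.39], 1],
    [[0.58, 1.38, 0], [-0.1, 0.042, -0.39], 1],
    [[0.58, 1.38, 0], [-0.1, 0.042, -0.39], 1],
    [[0.58, 1.38, 0], [-0.1, 0.042, -0.39], 1],
    [[0.58, 1.38, 0], [-0.1, 0.042, -0.39], 1],
  ],
)

```text
t: 11.53
ee_pos: [0.5249, 0.1312, 0.1959]
orientation: [[-0.927, 0.227, -0.3], [0.251, 0.967, -0.045], [0.28, -0.118, -0.953]]
contact_force: [2.2, 3.4, -10.9]
finger_gap: 0.136
grip_force: 59.7
```

```bash
python3 st.py
```

```text
11.5333 [0.525 0.131 0.196] yaw 76.78923168591491 F [  2.239   3.436 -10.868] T [ 0.956 -1.719 -0.347] 0.1360706879450719 59.67087149620056 z [-0.3   -0.045 -0.953] q [0.232 0.595 0.374 1.657 0.025 0.475]
```

q4 would near its limit at 35°, so I aim for about 31–32° of tilt.

carry_out(
  increments=[
    [[0.58, 1.38, 0], [-0.1, 0.042, -0.39], 1],
    [[0.58, 1.38, 0], [-0.1, 0.042, -0.39], 1],
    [[0.58, 1.38, 0], [-0.1, 0.042, -0.39], 1],
    [[0.58, 1.38, 0], [-0.1, 0.042, -0.39], 1],
    [[0.58, 1.38, 0], [-0.1, 0.042, -0.39], 1],
  ],
)

```text
t: 11.95
ee_pos: [0.5366, 0.1332, 0.2121]
orientation: [[-0.883, 0.208, -0.421], [0.258, 0.964, -0.064], [0.392, -0.165, -0.905]]
contact_force: [0.3, 3.8, -10.8]
finger_gap: 0.137
grip_force: 59.7
```

```bash
python3 st.py
```

```text
11.95 [0.537 0.133 0.212] yaw 77.79736112356345 F [  0.273   3.78  -10.825] T [ 0.865 -1.687 -0.454] 0.13666473609280058 59.74399030208588 z [-0.421 -0.064 -0.905] q [0.226 0.734 0.615 1.891 0.032 0.466]
```

carry_out(
  increments=[
    [[0.58, 1.38, 0], [-0.1, 0.042, -0.39], 1],
    [[0.58, 1.38, 0], [-0.1, 0.042, -0.39], 1],
    [[0.58, 1.38, 0], [-0.1, 0.042, -0.39], 1],
    [[0.58, 1.38, 0], [-0.1, 0.042, -0.39], 1],
    [[0, 0, 0], [0, 0, 0], 1],
  ],
)

```text
t: 12.37
ee_pos: [0.5476, 0.1351, 0.224]
orientation: [[-0.837, 0.19, -0.513], [0.265, 0.961, -0.077], [0.479, -0.201, -0.855]]
contact_force: [-4.1, 3.2, -6.2]
finger_gap: 0.138
grip_force: 60.0
```

```bash
python3 st.py; python3 - <<'E'
from h import *
p,d,m,f=cam("side"); a=cv2.resize(p[100:250,160:330,::-1],None,fx=4,fy=4,interpolation=cv2.INTER_CUBIC)
cv2.imwrite("pics/s4.png",a)
E
```

```text
12.3667 [0.548 0.135 0.224] yaw 78.84398611723847 F [-4.051  3.206 -6.191] T [ 0.747 -0.897 -0.529] 0.13775719627763963 59.99770939350128 z [-0.513 -0.077 -0.855] q [0.222 0.868 0.85  2.098 0.038 0.459]
```

View pics/s4.png

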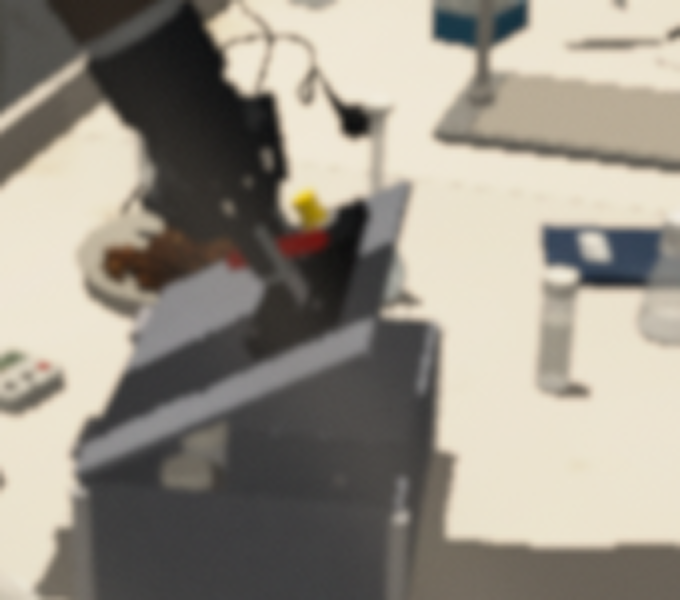

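The lid stands at about 31° (front edge at (370,340), raised). I release and back out along the tool axis.

carry_out(
  increments=[
    [[0, 0, 0], [0, 0, 0], 0.5],
    [[0, 0, 0], [0, 0, 0], 0.2],
    [[0, 0, 0], [0, 0, 0], 0],
    [[0, 0, 0], [0, 0, 0], 0],
  ],
)

```text
t: 12.75
ee_pos: [0.5481, 0.1339, 0.2274]
orientation: [[-0.841, 0.191, -0.507], [0.265, 0.961, -0.077], [0.472, -0.199, -0.859]]
contact_force: [0.3, 0.2, 0.7]
finger_gap: 0.503
grip_force: 0.0
```

carry_out(
  increments=[
    [[0, 0, 0], [0, 0, -1.0], 0],
    [[0, 0, 0], [0, 0, -1.5], 0],
    [[0, 0, 0], [0, 0, -1.5], 0],
    [[0, 0, 0], [0, 0, -1.5], 0],
    [[0, 0, 0], [0, 0, 0], 0],
  ],
)

```text
t: 13.17
ee_pos: [0.5547, 0.1341, 0.2574]
orientation: [[-0.854, 0.198, -0.48], [0.263, 0.962, -0.07], [0.448, -0.186, -0.874]]
contact_force: [-0.0, -0.3, 0.6]
finger_gap: 0.5
grip_force: 0.0
```

```bash
python3 st.py
```

```text
13.1667 [0.555 0.134 0.257] yaw 78.36599512732597 F [-0.001 -0.283  0.626] T [ 0.03  -0.421  0.013] 0.5001829149717344 0.0 z [-0.48  -0.07  -0.874] q [0.219 0.853 0.926 2.15  0.036 0.458]
```

carry_out(
  increments=[
    [[-0.4, -0.9, 0], [0.4, -0.2, -0.9], 0],
    [[-0.8, -1.8, 0], [0.6, -0.25, -1.3], 0],
    [[-0.8, -1.8, 0], [0.9, -0.4, -2.2], 0],
    [[-1.0, -2.3, 0], [0.9, -0.4, -2.4], 0],
    [[-1.2, -2.8, 0], [0.9, -0.4, -2.6], 0],
  ],
)

```text
t: 13.58
ee_pos: [0.5533, 0.1326, 0.3525]
orientation: [[-0.922, 0.228, -0.314], [0.253, 0.967, -0.042], [0.293, -0.118, -0.949]]
contact_force: [0.3, 0.9, 0.6]
finger_gap: 0.502
grip_force: 0.0
```

carry_out(
  increments=[
    [[-1.2, -2.8, 0], [0.8, -0.3, -2.6], 0],
    [[-1.2, -2.8, 0], [0.7, -0.3, -2.6], 0],
    [[-1.2, -2.8, 0], [0.5, -0.2, -2.6], 0],
    [[-1.2, -2.8, 0], [0.3, -0.1, -2.6], 0],
    [[0, 0, 0], [0, 0, 0], 0],
  ],
)

```text
t: 14.0
ee_pos: [0.5494, 0.1319, 0.4619]
orientation: [[-0.965, 0.246, -0.085], [0.247, 0.969, -0.005], [0.082, -0.026, -0.996]]
contact_force: [-0.8, 0.2, 1.2]
finger_gap: 0.501
grip_force: 0.0
```

carry_out(
  increments=[
    [[0, 0, 0], [4.0, -1.0, 0], 0],
    [[0, 0, 0], [4.0, -1.0, 0], 0],
    [[0, 0, 0], [4.0, -1.0, 0], 0],
    [[0, 0, 0], [0, 0, 0], 0],
    [[0, 0, 0], [0, 0, 0], 0],
  ],
)

```text
t: 14.42
ee_pos: [0.4262, 0.1324, 0.4677]
orientation: [[-0.964, 0.245, -0.1], [0.247, 0.969, -0.008], [0.095, -0.032, -0.995]]
contact_force: [0.7, 0.1, 1.3]
finger_gap: 0.5
grip_force: 0.0
```

```bash
python3 st.py; python3 - <<'E'
from h import *
np.set_printoptions(precision=3,suppress=True)
p,d,m,f=cam("side"); a=cv2.resize(p[100:340,130:390,::-1],None,fx=2.4,fy=2.4,interpolation=cv2.INTER_CUBIC)
cv2.imwrite("pics/s5.png",a)
W=cloud(d,m,f); c,s=np.cos(.171),np.sin(.171); x=W-[.656,.118,.114]; bx=x[...,0]*c+x[...,1]*s; by=-x[...,0]*s+x[...,1]*c
for lo in range(-200,0,20):
    k=(d>0)&(bx>lo/1e3)&(bx<lo/1e3+.02)&(abs(by)<.12)&(W[...,2]>.1)&(W[...,2]<.28)&(abs(by-.09)<.03); print(lo+10,k.sum(),np.median(W[k][:,2]) if k.sum() else 0)
E
```

```text
14.4167 [0.426 0.132 0.468] yaw 75.82573187093786 F [0.709 0.096 1.266] T [ 0.09  -0.133  0.023] 0.49976874845046854 0.0 z [-0.1   -0.008 -0.995] q [0.288 0.245 0.591 2.015 0.021 0.536]
-190 94 0.11557454898722551
-170 140 0.11937653434258008
-150 116 0.11893904587877585
-130 140 0.12263258332237384
-110 101 0.11627639462840798
-90 97 0.11594068558060144
-70 96 0.11611074486800227
-50 96 0.11590572179942646
-30 96 0.1160272489385665
-10 96 0.1158451313574155
```

View pics/s5.png

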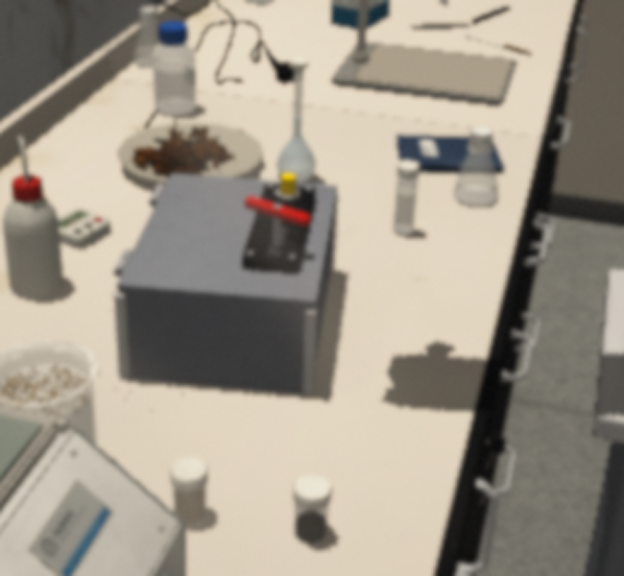

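The lid fell shut again after release; the bar is still out and turned, and nothing else has moved. I'll regrasp with the tool pre-tilted the other way, to allow a larger opening and a gentler release, and watch the release. Next I compute the moves.

```bash
cat > mv.py <<'E'
import sys
from h import *
from scipy.spatial.transform import Rotation as R
np.set_printoptions(precision=3,suppress=True)
def target(yaw,tilt):
    a=np.radians(yaw); y=np.array([np.cos(a),np.sin(a),0]); z=np.array([0,0,-1.]); D=np.c_[np.cross(y,z),y,z]
    return D@R.from_euler('y',tilt,degrees=True).as_matrix()
def plan(yaw,tilt,p):
    s=robot.sense(); o=s['orientation']; T=target(yaw,tilt)
    print('turn deg',np.degrees(R.from_matrix(o.T@T).as_rotvec()),'then shift cm in target axes',T.T@(np.array(p)-s['ee_pos'])*100,'world',np.array(p)-s['ee_pos'], 'z',T[:,2])
E
python3 - <<'E'
from mv import *
plan(75.75,-15,[.509,.1275,.1553])
T=target(75.75,-15); print(T.T)
# bar direction from side and lid/bar heights
p,d,m,f=cam("top"); W=cloud(d,m,f); r,g,b=[p[...,i].astype(int) for i in range(3)]
k=(r>110)&(g<70)&(b<70)&(abs(W[...,0]-.51)<.06)&(abs(W[...,1]-.127)<.06)
P=W[k]; print(k.sum(),np.median(P,0),cv2.minAreaRect(P[:,:2].astype(np.float32)))
E
```

```text
turn deg [ -1.853 -20.436   0.198] then shift cm in target axes [ 0.361  1.495 32.184] world [ 0.081 -0.005 -0.312] z [ 0.251 -0.064 -0.966]
[[-0.936  0.238 -0.259]
 [ 0.246  0.969  0.   ]
 [ 0.251 -0.064 -0.966]]
0 [nan nan nan] ((0.0, 0.0), (0.0, 0.0), 0.0)
  return _methods._mean(a, axis=axis, dtype=dtype,
  ret = um.true_divide(
```

carry_out(
  increments=[
    [[-0.46, -5.1, 0.05], [0, 0, 0], 0],
    [[-0.46, -5.1, 0.05], [0, 0, 0], 0],
    [[-0.46, -5.1, 0.05], [0, 0, 0], 0],
    [[-0.46, -5.1, 0.05], [0, 0, 0], 0],
    [[0, 0, 0], [0.36, 1.5, 3.0], 0],
  ],
)

```text
t: 14.93
ee_pos: [0.4375, 0.1461, 0.4433]
orientation: [[-0.932, 0.248, 0.264], [0.24, 0.969, -0.06], [-0.271, 0.008, -0.963]]
contact_force: [1.4, 0.8, 0.5]
finger_gap: 0.504
grip_force: 0.0
```

carry_out(
  increments=[
    [[0, 0, 0], [0, 0, 3.8], 0],
    [[0, 0, 0], [0, 0, 3.8], 0],
    [[0, 0, 0], [0, 0, 3.8], 0],
    [[0, 0, 0], [0, 0, 3.8], 0],
    [[0, 0, 0], [0, 0, 3.8], 0],
  ],
)

```text
t: 15.35
ee_pos: [0.4854, 0.134, 0.2504]
orientation: [[-0.937, 0.247, 0.248], [0.239, 0.969, -0.065], [-0.256, -0.001, -0.967]]
contact_force: [0.4, 0.4, 0.5]
finger_gap: 0.501
grip_force: 0.0
```

carry_out(
  increments=[
    [[0, 0, 0], [0, 0, 2.0], 0],
    [[0, 0, 0], [0, 0, 0], 0],
    [[0, 0, 0], [0, 0, 0], 0],
  ],
)

```text
t: 15.6
ee_pos: [0.4891, 0.1324, 0.2318]
orientation: [[-0.937, 0.248, 0.245], [0.239, 0.969, -0.066], [-0.253, -0.003, -0.967]]
contact_force: [0.1, 0.6, 1.2]
finger_gap: 0.503
grip_force: 0.0
```

```bash
python3 - <<'E'
from mv import *
s=robot.sense();print(s['ee_pos'],s['contact_force'],s['q'])
plan(75.75,-15,[.509,.1275,.1553])
p,d,m,f=cam("side"); a=cv2.resize(p[130:230,190:310,::-1],None,fx=5,fy=5,interpolation=cv2.INTER_CUBIC)
cv2.imwrite("pics/s6.png",a)
E
```

```text
[0.489 0.132 0.232] [0.052 0.611 1.184] [ 0.348  0.101 -0.225  1.034 -0.146  0.583]
turn deg [-0.209 -0.329 -0.041] then shift cm in target axes [0.004 0.013 7.916] world [ 0.02  -0.005 -0.076] z [ 0.251 -0.064 -0.966]
```

View pics/s6.png

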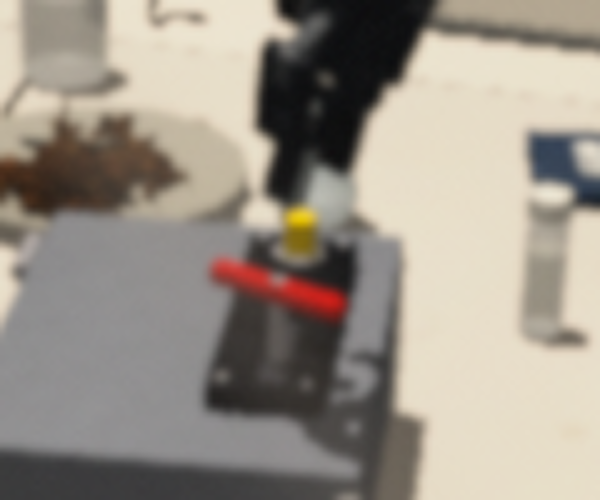

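The bar runs from (218,270) to (340,303) in the crop, with the fingers above. I check its yaw before gripping.

```bash
python3 - <<'E'
from mv import *
p,d,m,f=cam("side"); r,g,b=[p[...,i].astype(int) for i in range(3)]
k=(r>110)&(g<70)&(b<70); k[:170]=0;k[200:]=0;k[:,:225]=0;k[:,270:]=0
v,u=np.nonzero(k); Rm=np.array(m['R']);C=-Rm.T@m['t']
ray=np.c_[(u-m['cx'])/f,(v-m['cy'])/f,np.ones(len(u))]@Rm; P=C+ray*((.165-C[2])/ray[:,2])[:,None]
print(len(u),P.mean(0),cv2.minAreaRect(P[:,:2].astype(np.float32)))
q=P[:,:2]-P[:,:2].mean(0); w=np.linalg.svd(q,full_matrices=False)[2][0]; print('bar yaw',np.degrees(np.arctan2(w[1],w[0])),'depth z',np.median(cloud(d,m,f)[k][:,2]))
E
```

```text
118 [0.5   0.137 0.165] ((0.5023196935653687, 0.13553626835346222), (0.025699671357870102, 0.07636137306690216), 72.28978729248047)
bar yaw 163.41666258719727 depth z 0.1626056491220265
```

carry_out(
  increments=[
    [[-0.2, -0.3, 0], [0, 0, 2.5], 0],
    [[0, 0, 0], [0, 0, 2.5], 0],
    [[0, 0, 0], [0, 0, 0.5], 0],
    [[0, 0, 0], [0, 0, 0], 0],
  ],
)

```text
t: 16.03
ee_pos: [0.5025, 0.1293, 0.1802]
orientation: [[-0.936, 0.246, 0.253], [0.238, 0.969, -0.062], [-0.261, 0.002, -0.965]]
contact_force: [0.9, 0.2, 0.2]
finger_gap: 0.501
grip_force: 0.0
```

carry_out(
  increments=[
    [[0, 0, 0], [0, 0, 1.5], 0],
    [[0, 0, 0], [0, 0, 1.0], 0],
    [[0, 0, 0], [0, 0, 0], 0],
    [[0, 0, 0], [0, 0, 0], 0.4],
    [[0, 0, 0], [0, 0, 0], 0.6],
  ],
)

```text
t: 16.45
ee_pos: [0.5094, 0.128, 0.1572]
orientation: [[-0.935, 0.246, 0.255], [0.238, 0.969, -0.062], [-0.263, 0.003, -0.965]]
contact_force: [0.4, 0.7, -0.0]
finger_gap: 0.23
grip_force: 0.0
```

carry_out(
  increments=[
    [[0, 0, 0], [0, 0, 0], 0.65],
    [[0, 0, 0], [0, 0, 0], 0.7],
    [[0, 0, 0], [0, 0, 0], 0.75],
    [[0, 0, 0], [0, 0, 0], 1],
    [[0, 0, 0], [0, 0, 0], 1],
  ],
)

```text
t: 16.87
ee_pos: [0.5095, 0.128, 0.1567]
orientation: [[-0.935, 0.246, 0.255], [0.238, 0.969, -0.061], [-0.263, 0.003, -0.965]]
contact_force: [-1.0, 1.4, 2.4]
finger_gap: 0.135
grip_force: 59.4
```

```bash
cat >> mv.py <<'E'
def lift(h=(.656,.114)):
    # per-degree turn and shift in tool axes for the lid arc about box y
    s=robot.sense(); o=s['orientation']; a=np.radians(9.8); c,n=np.cos(a),np.sin(a)
    by=np.array([-n,c,0]); bx=np.array([c,n,0]); H=np.array([.507,.1275,0])+.150*bx; H[2]=.114
    v=np.cross(by,s['ee_pos']-H)*np.pi/180*100
    print(s['t'],s['ee_pos'],'turn/deg',o.T@by,'shift cm/deg',o.T@v,'F',s['contact_force'],'Tz',s['torque']@o[:,2],'tilt',np.degrees(np.arctan2(-o[:,2]@bx,-o[2,2])),'gap',s['finger_gap'],s['grip_force'],'q',s['q'])
E
python3 -c "
from mv import *
lift()"
```

```text
16.8667 [0.509 0.128 0.157] turn/deg [ 0.394  0.913 -0.104] shift cm/deg [-0.133  0.031 -0.23 ] F [-0.965  1.367  2.384] Tz 0.1334093956987167 tilt -14.036754373132172 gap 0.13478248300168155 59.36799108982086 q [ 0.324  0.188 -0.332  0.824 -0.14   0.557]
```

carry_out(
  increments=[
    [[0.39, 0.91, -0.1], [-0.13, 0.03, -0.23], 1],
    [[0.59, 1.37, -0.15], [-0.2, 0.045, -0.345], 1],
    [[0.79, 1.83, -0.2], [-0.26, 0.06, -0.46], 1],
    [[0.79, 1.83, -0.2], [-0.26, 0.06, -0.46], 1],
    [[0.79, 1.83, -0.2], [-0.26, 0.06, -0.46], 1],
  ],
)

```text
t: 17.28
ee_pos: [0.5156, 0.1292, 0.1755]
orientation: [[-0.964, 0.242, 0.106], [0.234, 0.968, -0.087], [-0.124, -0.059, -0.991]]
contact_force: [4.6, 2.0, -10.4]
finger_gap: 0.137
grip_force: 59.3
```

carry_out(
  increments=[
    [[0.79, 1.83, -0.2], [-0.26, 0.06, -0.46], 1],
    [[0.79, 1.83, -0.2], [-0.26, 0.06, -0.46], 1],
    [[0.79, 1.83, -0.2], [-0.26, 0.06, -0.46], 1],
    [[0.79, 1.83, -0.2], [-0.26, 0.06, -0.46], 1],
    [[0, 0, 0], [0, 0, 0], 1],
  ],
)

```text
t: 17.7
ee_pos: [0.5258, 0.1309, 0.1945]
orientation: [[-0.972, 0.231, -0.031], [0.233, 0.966, -0.111], [0.004, -0.115, -0.993]]
contact_force: [-1.2, 1.0, -1.7]
finger_gap: 0.138
grip_force: 60.6
```

```bash
python3 -c "
from mv import *
lift()"
```

```text
17.7 [0.526 0.131 0.195] turn/deg [ 0.395  0.913 -0.104] shift cm/deg [-0.128  0.029 -0.234] F [-1.248  1.048 -1.747] Tz 0.14914299962030725 tilt 2.853496876814742 gap 0.13848920636990925 60.580068826675415 q [ 0.296  0.395  0.09   1.329 -0.097  0.534]
```

carry_out(
  increments=[
    [[0.79, 1.83, -0.2], [-0.26, 0.06, -0.46], 1],
    [[0.79, 1.83, -0.2], [-0.26, 0.06, -0.46], 1],
    [[0.79, 1.83, -0.2], [-0.26, 0.06, -0.46], 1],
    [[0.79, 1.83, -0.2], [-0.26, 0.06, -0.46], 1],
    [[0.79, 1.83, -0.2], [-0.26, 0.06, -0.46], 1],
  ],
)

```text
t: 18.12
ee_pos: [0.5409, 0.1335, 0.2156]
orientation: [[-0.958, 0.206, -0.199], [0.236, 0.962, -0.14], [0.163, -0.181, -0.97]]
contact_force: [0.6, 1.6, -10.2]
finger_gap: 0.135
grip_force: 59.4
```

carry_out(
  increments=[
    [[0.79, 1.83, -0.2], [-0.26, 0.06, -0.46], 1],
    [[0.79, 1.83, -0.2], [-0.26, 0.06, -0.46], 1],
    [[0.79, 1.83, -0.2], [-0.26, 0.06, -0.46], 1],
    [[0.79, 1.83, -0.2], [-0.26, 0.06, -0.46], 1],
    [[0, 0, 0], [0, 0, 0], 1],
  ],
)

```text
t: 18.53
ee_pos: [0.5563, 0.1361, 0.2305]
orientation: [[-0.927, 0.178, -0.331], [0.242, 0.957, -0.163], [0.288, -0.231, -0.929]]
contact_force: [-2.8, 2.0, -3.9]
finger_gap: 0.139
grip_force: 60.1
```

```bash
python3 -c "
from mv import *
lift()"
```

```text
18.5333 [0.556 0.136 0.23 ] turn/deg [ 0.396  0.912 -0.104] shift cm/deg [-0.127  0.029 -0.234] F [-2.832  2.022 -3.865] Tz 0.07749275959573769 tilt 20.853143741626404 gap 0.13874389822271066 60.14530062675476 q [ 0.274  0.717  0.657  1.883 -0.067  0.506]
```

carry_out(
  increments=[
    [[0.79, 1.83, -0.2], [-0.26, 0.06, -0.46], 1],
    [[0.79, 1.83, -0.2], [-0.26, 0.06, -0.46], 1],
    [[0, 0, 0], [0, 0, 0], 1],
    [[0, 0, 0], [0, 0, 0], 1],
    [[0, 0, 0], [0, 0, 0], 1],
  ],
)

```text
t: 18.95
ee_pos: [0.5644, 0.1375, 0.238]
orientation: [[-0.906, 0.163, -0.39], [0.246, 0.954, -0.173], [0.344, -0.252, -0.905]]
contact_force: [-0.4, 2.0, -13.3]
finger_gap: 0.138
grip_force: 59.1
```

```bash
cat >> mv.py <<'E'
def cap():
    p,d,m,f=cam("side"); W=cloud(d,m,f); r,g,b=[p[...,i].astype(int) for i in range(3)]
    k=(r>100)&(g>80)&(b<60)&(d>0)&(abs(W[...,0]-.55)<.09)&(abs(W[...,1]-.04)<.04)&(W[...,2]>.12)
    v,u=np.nonzero(k); print('cap px',k.sum(),u.mean(),v.mean(),np.median(W[k],0))
    return p
E
python3 -c "
from mv import *
lift();cap()"
```

```text
18.95 [0.564 0.137 0.238] turn/deg [ 0.396  0.912 -0.104] shift cm/deg [-0.129  0.03  -0.234] F [ -0.406   2.038 -13.348] Tz 0.16300552077461783 tilt 24.555406497611884 gap 0.13816647320629385 59.10904884338379 q [ 0.27   0.805  0.814  2.017 -0.062  0.5  ]
cap px 27 231.40740740740742 146.59259259259258 [0.57  0.053 0.233]
```

carry_out(
  increments=[
    [[0, 0, 0], [0, 0, 0], 0.7],
    [[0, 0, 0], [0, 0, 0], 0.65],
  ],
)

```text
t: 19.17
ee_pos: [0.564, 0.1374, 0.2405]
orientation: [[-0.907, 0.163, -0.389], [0.245, 0.954, -0.172], [0.343, -0.252, -0.905]]
contact_force: [0.3, 2.7, -3.4]
finger_gap: 0.174
grip_force: 1.9
```

```bash
python3 -c "
from mv import *
lift();cap()"
```

```text
19.1667 [0.564 0.137 0.24 ] turn/deg [ 0.396  0.912 -0.104] shift cm/deg [-0.133  0.031 -0.237] F [ 0.31   2.716 -3.387] Tz 0.049138928488992935 tilt 24.52465322856827 gap 0.17353080267551468 1.9458800554275513 q [ 0.27   0.803  0.818  2.021 -0.062  0.5  ]
cap px 28 231.32142857142858 146.60714285714286 [0.57  0.051 0.233]
```

carry_out(
  increments=[
    [[0, 0, 0], [0, 0, 0], 0.55],
    [[0, 0, 0], [0, 0, 0], 0.5],
  ],
)

```text
t: 19.38
ee_pos: [0.5642, 0.1367, 0.2417]
orientation: [[-0.907, 0.163, -0.388], [0.246, 0.954, -0.173], [0.342, -0.252, -0.905]]
contact_force: [0.4, -0.1, 0.9]
finger_gap: 0.248
grip_force: 0.0
```

```bash
python3 -c "
from mv import *
lift();cap()"
```

```text
19.3833 [0.564 0.137 0.242] turn/deg [ 0.396  0.912 -0.105] shift cm/deg [-0.135  0.031 -0.237] F [ 0.431 -0.087  0.908] Tz -0.011027658632259057 tilt 24.470872844654796 gap 0.24849755543517074 0.0 q [ 0.27   0.802  0.82   2.023 -0.064  0.5  ]
cap px 34 230.88235294117646 146.76470588235293 [0.571 0.052 0.233]
```

The lid stays up after release (cap unchanged at z 0.233). I open a little more and back out slowly, checking the cap.

carry_out(
  increments=[
    [[0, 0, 0], [0, 0, 0], 0.3],
    [[0, 0, 0], [0, 0, 0], 0.3],
    [[0, 0, 0], [0, 0, -0.5], 0.3],
    [[0, 0, 0], [0, 0, -0.5], 0.3],
  ],
)

```text
t: 19.77
ee_pos: [0.568, 0.1387, 0.2487]
orientation: [[-0.906, 0.163, -0.391], [0.246, 0.954, -0.173], [0.345, -0.253, -0.904]]
contact_force: [0.8, -0.4, -0.2]
finger_gap: 0.348
grip_force: 0.0
```

```bash
python3 -c "
from mv import *
lift();cap()"
```

```text
19.7667 [0.568 0.139 0.249] turn/deg [ 0.397  0.912 -0.104] shift cm/deg [-0.147  0.037 -0.236] F [ 0.796 -0.414 -0.221] Tz -0.04796359232789418 tilt 24.665278791226598 gap 0.34831270499574546 0.0 q [ 0.271  0.82   0.871  2.059 -0.062  0.501]
cap px 32 231.03125 146.84375 [0.571 0.051 0.232]
```

carry_out(
  increments=[
    [[0, 0, 0], [0, 0, -0.6], 0.3],
    [[0, 0, 0], [0, 0, -0.6], 0.3],
    [[0, 0, 0], [0, 0, 0], 0.3],
  ],
)

```text
t: 20.07
ee_pos: [0.5733, 0.1411, 0.26]
orientation: [[-0.907, 0.163, -0.389], [0.246, 0.954, -0.173], [0.343, -0.252, -0.905]]
contact_force: [0.8, 0.1, -0.7]
finger_gap: 0.35
grip_force: 0.0
```

```bash
python3 -c "
from mv import *
lift();p=cap()
cv2.imwrite('pics/s7.png',cv2.resize(p[90:240,160:330,::-1],None,fx=4,fy=4,interpolation=cv2.INTER_CUBIC))"
```

```text
20.0667 [0.573 0.141 0.26 ] turn/deg [ 0.396  0.912 -0.104] shift cm/deg [-0.168  0.046 -0.235] F [ 0.818  0.061 -0.669] Tz -0.022273552504062315 tilt 24.53010218458345 gap 0.35018540822768485 0.0 q [ 0.272  0.841  0.94   2.106 -0.062  0.502]
cap px 28 231.32142857142858 146.60714285714286 [0.57  0.051 0.232]
```

View pics/s7.png

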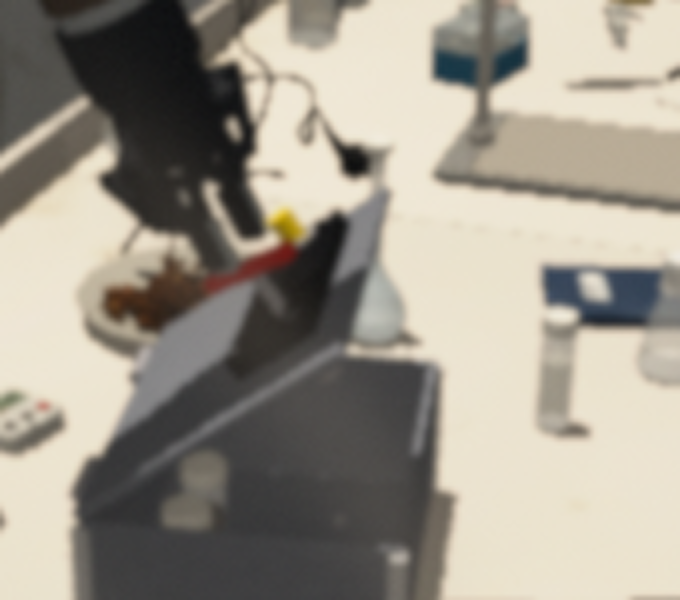

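The fingers are nearly clear of the bar (at (250,270)) and the lid is steady. I keep going out within the fingers' plane while untilting slowly.

carry_out(
  increments=[
    [[-0.4, -0.9, 0.1], [0.3, 0, -0.8], 0.3],
    [[-0.4, -0.9, 0.1], [0.3, 0, -0.8], 0.3],
    [[-0.4, -0.9, 0.1], [0.3, 0, -0.8], 0.3],
    [[0, 0, 0], [0, 0, 0], 0.3],
  ],
)

```text
t: 20.45
ee_pos: [0.5737, 0.148, 0.2877]
orientation: [[-0.925, 0.176, -0.338], [0.242, 0.957, -0.163], [0.295, -0.232, -0.927]]
contact_force: [-0.4, 0.9, 0.7]
finger_gap: 0.348
grip_force: 0.0
```

```bash
python3 -c "
from mv import *
lift();cap()"
```

```text
20.45 [0.574 0.148 0.288] turn/deg [ 0.395  0.913 -0.103] shift cm/deg [-0.222  0.069 -0.24 ] F [-0.398  0.938  0.698] Tz -0.01656196531691762 tilt 21.272174396309623 gap 0.3476831049605639 0.0 q [ 0.283  0.796  0.947  2.103 -0.062  0.513]
cap px 27 231.40740740740742 146.59259259259258 [0.57  0.051 0.233]
```

carry_out(
  increments=[
    [[-0.4, -0.9, 0.1], [0.4, 0, -1.0], 0.3],
    [[-0.4, -0.9, 0.1], [0.4, 0, -1.2], 0.3],
    [[-0.4, -0.9, 0.1], [0.4, 0, -1.2], 0.3],
    [[0, 0, 0], [0, 0, 0], 0.3],
  ],
)

```text
t: 20.83
ee_pos: [0.5738, 0.1566, 0.3236]
orientation: [[-0.939, 0.188, -0.289], [0.239, 0.959, -0.154], [0.249, -0.213, -0.945]]
contact_force: [-0.9, 0.1, 0.8]
finger_gap: 0.349
grip_force: 0.0
```

```bash
python3 -c "
from mv import *
lift();cap()"
```

```text
20.8333 [0.574 0.157 0.324] turn/deg [ 0.395  0.913 -0.102] shift cm/deg [-0.289  0.098 -0.245] F [-0.859  0.069  0.817] Tz -0.029653693705832186 tilt 18.237559680465104 gap 0.3490757001054983 0.0 q [ 0.297  0.769  1.008  2.138 -0.062  0.528]
cap px 27 231.40740740740742 146.59259259259258 [0.57  0.051 0.232]
```

The arm is clear, with the lid steady at about 35° (cap z 0.233) over several readings.

```bash
python3 -c "
from mv import *
cap();print(robot.hand_in())"
```

```text
cap px 27 231.40740740740742 146.59259259259258 [0.57  0.051 0.232]
the job is handed in; nothing more can be done
None
```

I handed the job in with the handle turned to its stop, the lid standing open about 35° on its own and the arm clear. The lid fell shut after my first release and had to be raised again; I do not know the verdict.

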